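# Sort the cut-off kit parts into the sample trays

## Robot

A 6-joint arm with a two-finger parallel gripper is mounted at the origin on the work surface. World frame = base frame: x ahead of the robot, y to its left, z up, the work surface at z = 0. Lengths are in m, angles in degrees, forces in N, time in s.
With the tool pointing down it reaches from about 0.375 to 0.975 m from the base axis. Payload 3.8 kg.
Tool frame: the origin (TCP) lies at the very end of the fingers, on their centre line; the grasp point (between the pads) lies 19 mm behind it; z points along the fingers, y is the line along which they close (so a half turn about z gives the same grasp; the last joint's range is limited). The gripper opens to 85 mm and grips with 20 to 120 N. Pads are 22 mm wide; open, the fingers measure 114 mm over their backs; the gripper's body (76 mm by 85 mm) begins 54 mm behind the grasp point. The pads swing forward as they close: fully open they stand 13 mm farther back than shut.
Start: joints at [62.286, 15.12, 91.902, -0, 72.978, -2.114], TCP at [0.292, 0.609, 0.231] pointing down, gripper open.
Joint ranges: [-150.88, 150.88], [-54.13, 125.18], [17.81, 147.31], [-75.09, 255.09], [0, 152.58], [-146.25, 146.25]. Speed limits (degrees/s): [147.25, 147.25, 180, 180, 180, 180].

## Interface

Orientations are given as [roll, pitch, yaw] about the fixed x, y, z axes, in that order (R = Rz(yaw) Ry(pitch) Rx(roll)).
In Python, from bench import robot gives the robot as it stands. The module is installed in compiled form; this text tells all that it offers.
- The arm moves only by the shell command python3 -m inch 'ROWS' [FORCE]. ROWS is JSON, a list of rows, each an object of numbers: "claw": the finger opening in m, from 0 to 0.0854; "dx", "dy", "dz": the shift along the tool's x, y, z in m; "spin": the turn about the tool's z in rad. In form: [{"claw": .., "dx": .., "dy": .., "dz": .., "spin": ..}, ...]. A call has 1 to 8 rows; each row is the pose to reach, as a shift and turn from the pose commanded when the call began, along the tool's axes at that moment; what a row does not reach only later rows make up. A row lasts 1/10 s, in which the tool goes at most 50 mm and 8.59 degrees, less where a joint would pass 70% of its speed; a pose out of reach is approached as far as the arm can. A call with a gripper value outside its range is refused whole. The fingers move at their own pace and stop on an object; FORCE is the grip in N (left out, the last holds). Time passes only in rows, so rows that repeat a pose let the fingers close. It gives the time, the measured TCP pose, the force, the opening and the grip force at its end, in the units of the state.
- robot.observe(): the state, without advancing time (a new reading comes with each control period).
- robot.snapshot(name): name is "scene" or "top"; returns a dict with "img" (480x640x3 uint8, red, green, blue), "mtx" (3x3 intrinsics, pixels), "R" (3x3) and "t" (3): a world point X has camera coordinates R X + t. Camera axes: x right, y down, z forward; pixel columns grow to the right and rows downward; lengths in m; the calibration is good to about 2 mm. A picture is of the moment at which its call begins. There is no depth.
- robot.hand_in(): hands the job in; it is judged then, once.
Trained networks look in a picture, given as the dict that the camera call returned (one of the last four; its "shot" number tells which), for a name from the list of things; names that differ only in an ending like _2 or _b are one class to them, and where a whole thing is asked for, a point or a joint stands for the part that bears it (a point fixed in the world has none). Each returns a list of dicts, best first, with "conf" (0 to 1); they miss things now and then, are a little off and sometimes report something else, mostly with a low value. They report only what shows in the picture. A call takes as long as a camera call. They do not tell look-alikes from the thing itself.
- robot.find_in(picture, thing): "extent" ([left, top, right, bottom] in pixels, round what is visible of it).
- robot.trace(picture, thing): "pixels" (480x640 bool, what is visible of it) and "extent" ([left, top, right, bottom] in pixels, round what is visible of it).
The state is a dict: "clock": time; "joint_positions": joint angles; "joint_velocities": joint speeds; "effort": joint torques, N m; "tool_pos": TCP position; "orientation": TCP orientation; "wrist_force": force on the tool from outside, world axes, zero at the start; "ft_torque": the same for the moment, N m; "width": opening from 0.0 (shut) to 1.0 (fully open); "gripper_force": force on a finger pad.
Only numpy, scipy, OpenCV 4.12 (cv2) and the standard library are available. Lean on these libraries where they do the work, as an engineer would, in place of code of your own. Each camera call takes 0.05 s, during which the arm holds its last target. There are 200 camera calls.

## Task

The five loose spacecraft kit parts in the row nearest the robot (two engine bells, two cannons, one cockpit) are mixed up: put each into the well of the tray whose ledge carries a glued sample of the same shape, whatever its colour. Set every part down flat on the tray floor, the same side up as it lies now, none on top of another or on a rim. Leave the paint jar and the sanding block standing where they are.

Things in the scene. Friction and masses are not known exactly. Their poses are not given: they have to be found in the camera images.
- bell_a: Engine bell, white plastic: solid, standing mouth down, 36 mm tall, mouth 44 mm across at the bottom, drawn in to a plain round collar 24 mm across from 16 to 36 mm up (grip it there); small black dot on top. Round: yaw does not matter. Origin: centre of the underside; z up. About 25 g. Belongs in tray_bells.
- bell_b: Engine bell, grey plastic: solid, standing mouth down, 36 mm tall, mouth 44 mm across at the bottom, drawn in to a plain round collar 24 mm across from 16 to 36 mm up (grip it there); small black dot on top. Round: yaw does not matter. Origin: centre of the underside; z up. About 25 g. Belongs in tray_bells.
- cannon_a: Toy cannon, grey plastic, lying flat: body 50 long (x), 14 wide (y), 22 mm tall with a black stripe along its sides, gripped across the 14 mm; a thin round barrel reaches to x = +45 mm, a smaller breech block to x = -39 mm. Origin: centre of the body's underside; x to the muzzle, z up. About 22 g. Belongs in tray_cannons.
- cannon_b: Toy cannon, white plastic, lying flat: body 50 long (x), 14 wide (y), 22 mm tall with a black stripe along its sides, gripped across the 14 mm; a thin round barrel reaches to x = +45 mm, a smaller breech block to x = -39 mm. Origin: centre of the body's underside; x to the muzzle, z up. About 22 g. Belongs in tray_cannons.
- pod: Cockpit, grey plastic: block 50 long (x), 36 wide (y) and 24 mm tall, gripped across the 36 mm; a round tapering nose reaches to x = +45 mm, a tail plate to x = -31 mm; on top a glassy dome and a hump, up to 34 mm high. Origin: centre of the block's underside; x to the nose, z up. About 40 g. Belongs in tray_pod.
- tray_bells: Fixed black tray with a sample bell glued on its ledge. Well 110 (x) by 120 mm (y) inside, floor 4 mm thick, walls 5 mm thick with tops 14 mm above the table. Past the +x wall a ledge (to x = 110 mm, top at 14 mm) with the fixed full-size sample at x = 86 mm. Origin: centre of the well, at table height; x to the ledge, z up, yaw within 0.25 rad. The trays differ only in the sample.
- tray_cannons: Fixed black tray with a sample cannon glued on its ledge. Well 110 (x) by 120 mm (y) inside, floor 4 mm thick, walls 5 mm thick with tops 14 mm above the table. Past the +x wall a ledge (to x = 110 mm, top at 14 mm) with the fixed full-size sample at x = 86 mm. Origin: centre of the well, at table height; x to the ledge, z up, yaw within 0.25 rad. The trays differ only in the sample.
- tray_pod: Fixed black tray with a sample cockpit glued on its ledge. Well 110 (x) by 120 mm (y) inside, floor 4 mm thick, walls 5 mm thick with tops 14 mm above the table. Past the +x wall a ledge (to x = 110 mm, top at 14 mm) with the fixed full-size sample at x = 86 mm. Origin: centre of the well, at table height; x to the ledge, z up, yaw within 0.25 rad. The trays differ only in the sample.
- paint_jar: Bystander: amber glass paint jar with a black cap, 36 mm across, 45 mm tall, loose, standing among the parts. Origin: centre of the underside. Not to be moved.
- sanding_block: Bystander: cork sanding block with a dark abrasive face on top, 50 x 30 x 21 mm, loose, lying among the parts. Origin: centre of the underside. Not to be moved.
There are look-alikes about, which are no part of the job. What is shaped like the pod but orange is not meant. Of the things shaped like the bell_a, the white one is meant.

How it is judged:
By the outcome, as a careful person would: the job done as asked, in the order asked, and still so for the second after the job is handed in, with the robot touching nothing.
It also fails if it takes over 106 s, if anything falls off the work surface, if the arm or the gripper's body presses on something with over 40 N, if the wrist force passes 120 N, or if a joint passes its speed limit or range.

## Working session

There is one attempt and no reset: what is moved stays moved. The work goes in short steps, Python scripts to look and compute and a shell command to move; the robot and the scene stay as the last step left them, time stands still between calls to the robot, and variables do not carry over. Pictures are saved under pics/ and viewed, at most 14 in all, crops included, and the job is handed in when it is done.

```bash
mkdir -p pics; cat > h.py <<'E'
import numpy as np, cv2
from bench import robot
def save(p,n,crop=None,s=1):
    im=p["img"][...,::-1]
    if crop: l,t,r,b=crop; im=im[t:b,l:r]
    cv2.imwrite("pics/"+n,cv2.resize(im,None,fx=s,fy=s,interpolation=cv2.INTER_CUBIC))
def ray(p,uv):
    R,t=np.array(p["R"]),np.array(p["t"]); d=R.T@np.linalg.inv(p["mtx"])@np.array([uv[0],uv[1],1.]); return -R.T@t,d
def at(p,uv,z):
    c,d=ray(p,uv); return c+d*(z-c[2])/d[2]
def proj(p,X):
    x=np.array(p["mtx"])@(np.array(p["R"])@np.array(X)+np.array(p["t"])); return x[:2]/x[2]
E
python3 - <<'E'
from h import *
for n in ("scene","top"):
    p=robot.snapshot(n); save(p,n+".png"); print(n,ray(p,(320,240)))
    for th in ("bell_a","cannon_a","pod","tray_bells","tray_cannons","tray_pod","paint_jar","sanding_block"):
        for d in robot.trace(p,th):
            m=d["pixels"]; ys,xs=np.nonzero(m); c=(xs.mean(),ys.mean())
            print(th,round(d["conf"],2),np.round(d["extent"]),np.round(c,1),at(p,c,.02).round(3),p["img"][m].mean(0).round())
print(robot.observe())
E
```

```text
scene (array([ 0.83229578, -0.26909913,  0.70470829]), array([-0.45399005,  0.33647597, -0.82504256]))
bell_a 0.73 [240. 254. 266. 278.] [251.4 266.9] [ 0.433 -0.121  0.02 ] [165. 163. 155.]
bell_a 0.69 [268. 220. 288. 245.] [276.9 234.4] [ 0.4   -0.047  0.02 ] [ 38. 109. 100.]
bell_a 0.59 [184. 291. 210. 323.] [195.3 307.9] [ 0.448 -0.236  0.02 ] [77. 83. 76.]
cannon_a 0.93 [385. 176. 424. 195.] [402.1 186.5] [0.444 0.217 0.02 ] [79. 82. 77.]
cannon_a 0.82 [434. 145. 452. 177.] [440.8 159.1] [0.433 0.333 0.02 ] [162. 166. 166.]
pod 0.96 [106. 311. 139. 355.] [122.3 331.6] [ 0.419 -0.349  0.02 ] [104. 109. 102.]
pod 0.64 [104. 234. 145. 264.] [123.3 249. ] [ 0.271 -0.288  0.02 ] [176. 103.  47.]
pod 0.56 [141. 375. 170. 425.] [154.9 399.2] [ 0.547 -0.35   0.02 ] [188. 114.  50.]
tray_bells 0.73 [333. 283. 454. 399.] [391.6 339.3] [ 0.675 -0.007  0.02 ] [38. 37. 37.]
tray_cannons 0.78 [203. 324. 337. 465.] [268.  390.5] [ 0.631 -0.209  0.02 ] [50. 50. 50.]
tray_pod 0.7 [410. 207. 530. 318.] [468.7 260.5] [0.642 0.2   0.02 ] [49. 50. 51.]
sanding_block 0.9 [305. 238. 335. 265.] [319.7 
[... 1438 characters left out ...]
2.]
{'clock': 0.9, 'joint_positions': array([ 6.22853082e+01,  1.51196170e+01,  9.19004483e+01,  1.93009182e-03,
        7.29782791e+01, -2.11522831e+00]), 'joint_velocities': array([-0.02566719, -0.04327272, -0.11274581, -0.03755061,  0.07150921,
        0.02926918]), 'effort': array([-7.46381575e-04, -5.15056765e+01, -3.67726707e+01, -2.28593544e-04,
        8.50704619e-04,  2.07983953e-05]), 'tool_pos': array([0.29165888, 0.60874688, 0.23130714]), 'orientation': array([ 1.79998277e+02, -1.78319479e-03,  1.54399972e+02]), 'wrist_force': array([0.24077918, 0.05716533, 0.5484738 ]), 'ft_torque': array([-0.0076009 ,  0.00704637, -0.00953873]), 'gripper_force': 0.0, 'width': 0.997448422457362}
```

View pics/scene.png

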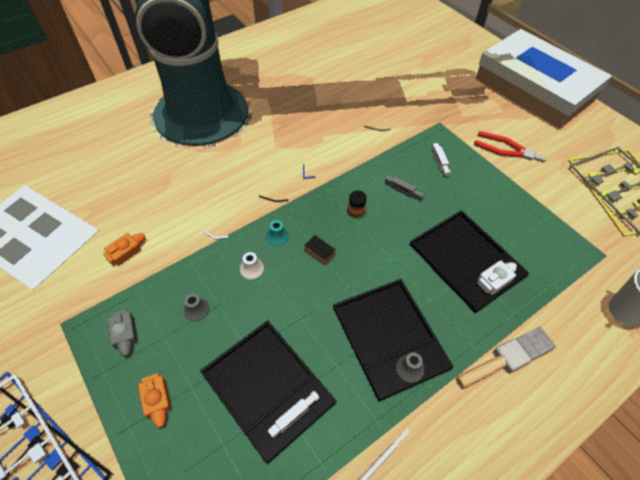

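View pics/top.png

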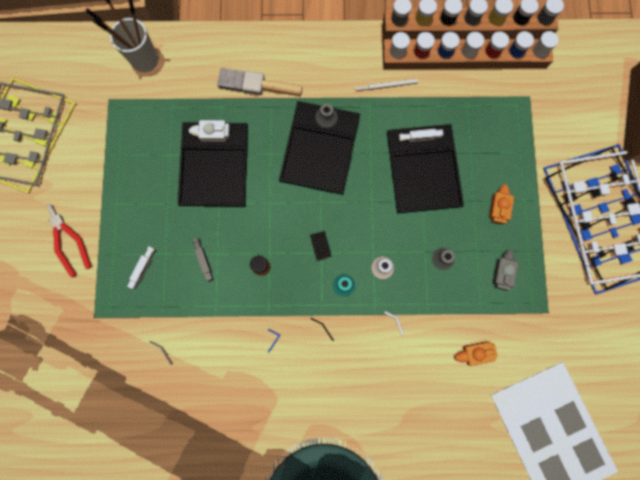

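The pictures agree. Candidates (top px): bells are white (382,267, wanted), grey (444,258, wanted) and teal (344,285, look-alike), plus a glued sample at (326,117). Cannons are white (140,268) and grey (203,260), plus a glued sample at (421,134). The pod is grey (507,270); orange ones at (502,205) and (477,353) and a white glued sample at (210,130) are not it. Next I fit the shape models to the masks in both views, with height free.

```bash
cat > fit.py <<'E'
from h import *
from scipy.optimize import minimize
def box(x0,x1,y0,y1,z0,z1): return np.array([[x,y,z] for x in(x0,x1) for y in(y0,y1) for z in(z0,z1)])/1e3
def cone(r0,z0,r1,z1,n=24):
    a=np.linspace(0,2*np.pi,n,False); return np.vstack([np.c_[r*np.cos(a),r*np.sin(a),0*a+z] for r,z in((r0,z0),(r1,z1))])/1e3
def xcyl(x0,x1,r0,r1,zc,n=16):
    a=np.linspace(0,2*np.pi,n,False); return np.vstack([np.c_[0*a+x,r*np.cos(a),zc+r*np.sin(a)] for x,r in((x0,r0),(x1,r1))])/1e3
M={"bell":[cone(22,0,12,16),cone(12,16,12,36)],
"cannon":[box(-25,25,-7,7,0,22),xcyl(25,45,5,5,12),box(-39,-25,-5,5,4,18)],
"pod":[box(-25,25,-18,18,0,24),xcyl(25,45,11,5,12),box(-31,-25,-12,12,2,22),cone(11,24,6,34)],
"tray":[box(-60,110,-65,65,0,4),box(-60,-55,-65,65,0,14),box(-60,110,-65,-60,0,14),box(-60,110,60,65,0,14),box(55,110,-65,65,0,14)],
"jar":[cone(18,0,18,45)],"block":[box(-25,25,-15,15,0,21)]}
def render(p,parts,q):
    c,s=np.cos(q[2]),np.sin(q[2]); R=np.array([[c,-s,0],[s,c,0],[0,0,1]]); S=4
    m=np.zeros((480*S,640*S),np.uint8)
    for P in parts:
        X=(P@R.T+[q[0],q[1],q[3]])@np.array(p["R"]).T+p["t"]; u=X@np.array(p["mtx"]).T; u=u[:,:2]/u[:,2:]
        cv2.fillConvexPoly(m,cv2.convexHull(np.round((u+.5)*S*16).astype(np.int32)),255,shift=4)
    return cv2.resize(m,(640,480),interpolation=cv2.INTER_AREA)/255.
def fit(pics,masks,name,q0,free=(0,1,2,3)):
    free=list(free); sc=np.array([.01,.01,.2,.01])
    def full(v): q=np.array(q0,float); q[free]+=v*sc[free]; return q
    def cost(v):
        q=full(v); return sum(((render(p,M[name],q)-m)**2).sum()/m.sum() for p,m in zip(pics,masks))/len(masks)
    n=len(free); sim=np.vstack([np.zeros(n),np.eye(n)])
    r=minimize(cost,np.zeros(n),method="Nelder-Mead",options=dict(initial_simplex=sim,xatol=.01,fatol=1e-4,maxfev=220))
    return full(r.x),r.fun
def near(p,thing,X,tol=25):
    best=None
    for d in robot.trace(p,thing):
        ys,xs=np.nonzero(d["pixels"]); e=np.hypot(*(proj(p,X)-[xs.mean(),ys.mean()]))
        if e<tol and (best is None or e<best[0]): best=(e,d["pixels"].astype(float))
    return None if best is None else best[1]
E
python3 - <<'E'
from fit import *
S=robot.snapshot("scene");T=robot.snapshot("top")
J=[("bell_a","bell",(.421,-.114),[0]),("bell_b","bell",(.438,-.229),[0]),("bell_a","bell",(.389,-.041),[0]),
("cannon_a","cannon",(.439,.225),[.35,3.5]),("cannon_b","cannon",(.424,.340),[-.4,2.7]),("pod","pod",(.412,-.346),[0,3.14]),
("tray_bells","tray",(.64,0),[-.15]),("tray_cannons","tray",(.59,-.2),[.05]),("tray_pod","tray",(.6,.21),[0]),("paint_jar","jar",(.427,.117),[0]),("sanding_block","block",(.465,.002),[.1])]
for th,mo,xy,yaws in J:
    pm=[(p,near(p,th,[*xy,.015],30)) for p in (S,T)]; pm=[a for a in pm if a[1] is not None]
    if not pm: print(th,"none");continue
    fr=(0,1,3) if mo in("bell","jar") else (0,1,2,3)
    if len(pm)<2: fr=[i for i in fr if i!=3]
    for y in yaws:
        q,f=fit(*zip(*pm),mo,[*xy,y,0],fr); print(th,len(pm),q.round(4),round(f,3))
bgr=S["img"][...,::-1]
a=cv2.resize(bgr[225:370,90:300],(630,435)); cv2.imwrite("pics/crop1.png",a)
E
```

```text
bell_a 2 [ 0.4242 -0.1177  0.     -0.0013] 0.076
bell_b 2 [ 0.4403 -0.2347  0.     -0.0008] 0.026
bell_a 2 [ 0.3906 -0.0409  0.     -0.0043] 0.089
cannon_a 2 [ 0.4398  0.2268  0.3546 -0.0032] 0.149
cannon_a 2 [ 4.4370e-01  2.2810e-01  3.4975e+00 -2.4000e-03] 0.207
cannon_b 2 [ 0.4249  0.3451 -0.4365 -0.0047] 0.048
cannon_b 2 [ 0.4268  0.3437  2.7055 -0.0033] 0.124
pod 2 [ 0.411  -0.3488 -0.2453 -0.0022] 0.062
pod 2 [ 0.4122 -0.3491  2.8878 -0.0031] 0.165
tray_bells 2 [ 0.6412  0.0069 -0.2208 -0.0037] 0.01
tray_cannons 2 [ 0.5957 -0.2078  0.0906 -0.0043] 0.016
tray_pod 2 [ 0.6078  0.2134 -0.0175 -0.0031] 0.012
paint_jar 2 [ 0.4283  0.1169  0.     -0.0054] 0.183
sanding_block 2 [ 0.4664  0.0024  0.2516 -0.0039] 0.045
```

View pics/crop1.png

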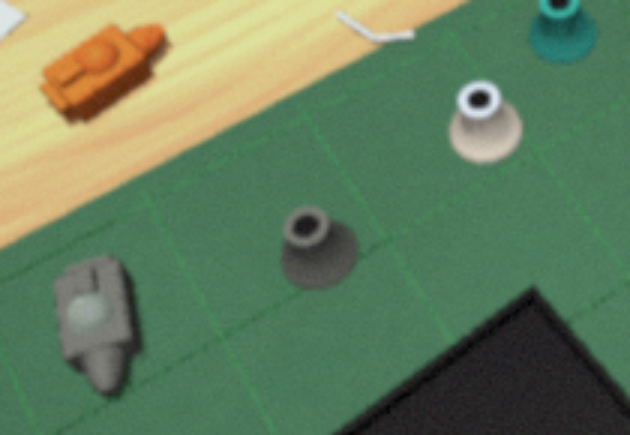

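The crop shows the grey pod (scene 122,330, nose toward +x), the grey bell (195,307) and the white bell (251,266). They are clearly different from the orange pod and the teal bell. I start with cannon_b.

```bash
cat > go.py <<'E'
import sys
from h import *
# go.py x y z yawdeg : shift in tool axes from present pose (yaw modulo half turn; '-' keeps)
def go(x,y,z,yaw=None):
    o=robot.observe(); p=o["tool_pos"]; a=np.radians(o["orientation"][2])
    d=np.array([x,y,z])-p; s=0 if yaw is None else (o["orientation"][2]-yaw+90)%180-90
    print("dx %.4f dy %.4f dz %.4f spin %.4f | z %.4f q1 %.0f q6 %.0f clk %.1f"%(d[0]*np.cos(a)+d[1]*np.sin(a),d[0]*np.sin(a)-d[1]*np.cos(a),-d[2],np.radians(s),p[2],o["joint_positions"][0],o["joint_positions"][5],o["clock"]))
v=[None if k=='-' else float(k) for k in sys.argv[1:5]]; go(*v)
E
python3 go.py .4249 .3451 .10 -25.0
```

```text
dx -0.2341 dy -0.1802 dz 0.1313 spin -0.0104 | z 0.2313 q1 62 q6 -2 clk 2.1
```

```bash
python3 -m inch '[{"claw":0.05,"dx":-0.234,"dy":-0.180,"dz":0.131,"spin":-0.010},{"claw":0.05,"dx":-0.234,"dy":-0.180,"dz":0.131,"spin":-0.010},{"claw":0.05,"dx":-0.234,"dy":-0.180,"dz":0.131,"spin":-0.010},{"claw":0.05,"dx":-0.234,"dy":-0.180,"dz":0.131,"spin":-0.010},{"claw":0.05,"dx":-0.234,"dy":-0.180,"dz":0.131,"spin":-0.010},{"claw":0.05,"dx":-0.234,"dy":-0.180,"dz":0.131,"spin":-0.010},{"claw":0.05,"dx":-0.234,"dy":-0.180,"dz":0.131,"spin":-0.010},{"claw":0.05,"dx":-0.234,"dy":-0.180,"dz":0.131,"spin":-0.010}]' 40; python3 go.py .4249 .3451 .005 -25.0
python3 - <<'E'
from h import *
p=robot.snapshot("scene"); l,t=370,80; save(p,"c2.png",(360,60,520,200),4)
E
```

```text
clock: 2.9
tool_pos: [0.4247, 0.3418, 0.0983]
orientation: [-179.8, -0.1, 154.8]
wrist_force: [-0.2, -0.2, -0.7]
width: 0.583
gripper_force: 0.0
dx 0.0012 dy 0.0031 dz 0.0933 spin -0.0042 | z 0.0983 q1 36 q6 -29 clk 2.9
```

View pics/c2.png

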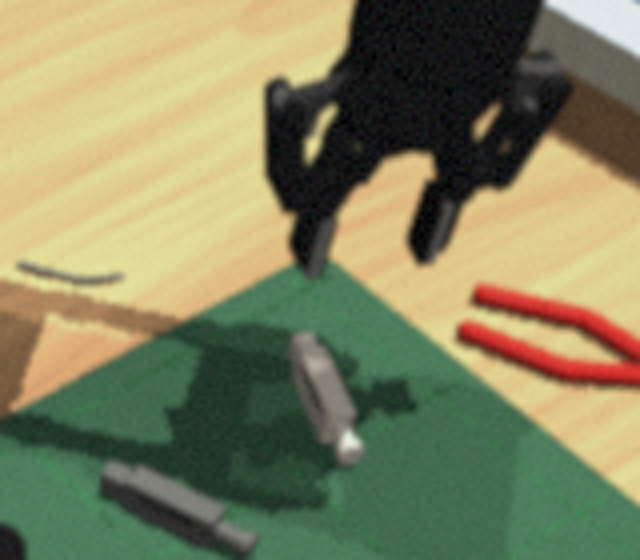

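The fingers straddle the white cannon (crop 325,400). The measured offset looks like settling lag, so I descend straight.

```bash
python3 -m inch '[{"claw":0.05,"dz":0.04},{"claw":0.05,"dz":0.07},{"claw":0.05,"dz":0.085},{"claw":0.05,"dz":0.095},{"claw":0.05,"dz":0.095},{"claw":0.05,"dz":0.095}]' 40; python3 go.py .4249 .3451 .005 -25.0
```

```text
dx 0.0006 dy 0.0012 dz 0.0945 spin -0.0034 | z 0.0995 q1 36 q6 -28 clk 3.0invalid input
```

```bash
python3 -m inch '[{"claw":0.05,"dx":0,"dy":0.001,"dz":0.04,"spin":0},{"claw":0.05,"dx":0,"dy":0.001,"dz":0.07,"spin":0},{"claw":0.05,"dx":0,"dy":0.001,"dz":0.085,"spin":0},{"claw":0.05,"dx":0,"dy":0.001,"dz":0.095,"spin":0},{"claw":0.05,"dx":0,"dy":0.001,"dz":0.095,"spin":0},{"claw":0.05,"dx":0,"dy":0.001,"dz":0.095,"spin":0}]' 40; python3 go.py .4249 .3451 .005 -25.0
```

```text
clock: 3.55
tool_pos: [0.4261, 0.3473, 0.0064]
orientation: [179.9, 0.0, 155.0]
wrist_force: [-0.4, 0.1, -0.3]
width: 0.588
gripper_force: 0.0
dx 0.0001 dy -0.0025 dz 0.0014 spin 0.0000 | z 0.0064 q1 37 q6 -28 clk 3.5
```

```bash
python3 -m inch '[{"claw":0.0,"dx":0,"dy":-0.001,"dz":0,"spin":0},{"claw":0.0,"dx":0,"dy":-0.001,"dz":0,"spin":0},{"claw":0.0,"dx":0,"dy":-0.001,"dz":0,"spin":0},{"claw":0.0,"dx":0,"dy":-0.001,"dz":0,"spin":0},{"claw":0.0,"dx":0,"dy":-0.001,"dz":0,"spin":0},{"claw":0.0,"dx":0,"dy":-0.001,"dz":0,"spin":0},{"claw":0.0,"dx":0,"dy":-0.001,"dz":0,"spin":0},{"claw":0.0,"dx":0,"dy":-0.001,"dz":0,"spin":0}]' 40; python3 go.py .4249 .3451 .005 -25.0
python3 - <<'E'
from fit import *
# cannon targets in tray frame: x=-3, y=+-25 ; bells y=+-30 ; pod (-7,0)
for n,q,L in (("can",(.5957,-.2078,.0906),[(-3,25),(-3,-25)]),("bell",(.6412,.0069,-.2208),[(0,30),(0,-30)]),("pod",(.6078,.2134,-.0175),[(-7,0)])):
    c,s=np.cos(q[2]),np.sin(q[2])
    for x,y in L: print(n,(x,y),round(q[0]+(c*x-s*y)/1e3,4),round(q[1]+(s*x+c*y)/1e3,4),round(np.degrees(q[2]),1))
E
```

```text
clock: 4.35
tool_pos: [0.4258, 0.3459, 0.0065]
orientation: [179.9, 0.1, 155.0]
wrist_force: [0.4, -0.5, 6.3]
width: 0.148
gripper_force: 40.2
dx 0.0005 dy -0.0011 dz 0.0015 spin -0.0006 | z 0.0065 q1 36 q6 -28 clk 4.3
can (-3, 25) 0.5905 -0.1832 5.2
can (-3, -25) 0.595 -0.233 5.2
bell (0, 30) 0.6478 0.0362 -12.7
bell (0, -30) 0.6346 -0.0224 -12.7
pod (-7, 0) 0.6008 0.2135 -1.0
```

```bash
python3 -m inch '[{"claw":0.0,"dx":0,"dy":0,"dz":-0.03,"spin":0},{"claw":0.0,"dx":0,"dy":0,"dz":-0.07,"spin":0},{"claw":0.0,"dx":0,"dy":0,"dz":-0.10,"spin":0},{"claw":0.0,"dx":0,"dy":0,"dz":-0.10,"spin":0},{"claw":0.0,"dx":0,"dy":0,"dz":-0.10,"spin":0}]' 40; python3 go.py .595 -.233 .10 5.2
```

```text
clock: 4.85
tool_pos: [0.4253, 0.3456, 0.1061]
orientation: [179.9, 0.1, 155.0]
wrist_force: [-0.5, -0.1, -0.4]
width: 0.154
gripper_force: 39.4
dx -0.3985 dy -0.4524 dz 0.0061 spin -0.5276 | z 0.1061 q1 36 q6 -28 clk 4.8
```

```bash
python3 -m inch '[{"claw":0.0,"dx":-0.025,"dy":-0.028,"dz":0,"spin":-0.06},{"claw":0.0,"dx":-0.05,"dy":-0.056,"dz":0,"spin":-0.13},{"claw":0.0,"dx":-0.08,"dy":-0.090,"dz":0,"spin":-0.2},{"claw":0.0,"dx":-0.11,"dy":-0.124,"dz":0,"spin":-0.27},{"claw":0.0,"dx":-0.14,"dy":-0.158,"dz":0,"spin":-0.34},{"claw":0.0,"dx":-0.17,"dy":-0.192,"dz":0,"spin":-0.41},{"claw":0.0,"dx":-0.20,"dy":-0.226,"dz":0,"spin":-0.48},{"claw":0.0,"dx":-0.22,"dy":-0.25,"dz":0,"spin":-0.528}]' 40; python3 go.py .595 -.233 .10 5.2
```

```text
clock: 5.65
tool_pos: [0.5173, 0.023, 0.1031]
orientation: [-180.0, -0.2, -174.7]
wrist_force: [0.1, -0.4, -0.2]
width: 0.153
gripper_force: 39.5
dx -0.0538 dy -0.2621 dz 0.0031 spin 0.0014 | z 0.1031 q1 -0 q6 -95 clk 5.7
```

```bash
python3 -m inch '[{"claw":0.0,"dx":-0.008,"dy":-0.038,"dz":0,"spin":0},{"claw":0.0,"dx":-0.016,"dy":-0.080,"dz":0,"spin":0},{"claw":0.0,"dx":-0.025,"dy":-0.122,"dz":0,"spin":0},{"claw":0.0,"dx":-0.034,"dy":-0.166,"dz":0,"spin":0},{"claw":0.0,"dx":-0.043,"dy":-0.210,"dz":0,"spin":0},{"claw":0.0,"dx":-0.051,"dy":-0.245,"dz":0,"spin":0},{"claw":0.0,"dx":-0.054,"dy":-0.262,"dz":0,"spin":0},{"claw":0.0,"dx":-0.054,"dy":-0.262,"dz":0,"spin":0}]' 40; python3 go.py .595 -.233 .011 5.2
python3 - <<'E'
from h import *
save(robot.snapshot("scene"),"c3.png",(180,250,380,470),3)
E
python3 go.py .595 -.233 .011 5.2
```

```text
clock: 6.45
tool_pos: [0.5953, -0.2319, 0.1032]
orientation: [179.9, -0.1, -174.9]
wrist_force: [0.0, 0.9, -0.2]
width: 0.153
gripper_force: 39.5
dx 0.0004 dy -0.0011 dz 0.0922 spin -0.0023 | z 0.1032 q1 -24 q6 -119 clk 6.5
dx 0.0001 dy -0.0028 dz 0.0923 spin -0.0013 | z 0.1033 q1 -23 q6 -119 clk 6.5
```

View pics/c3.png

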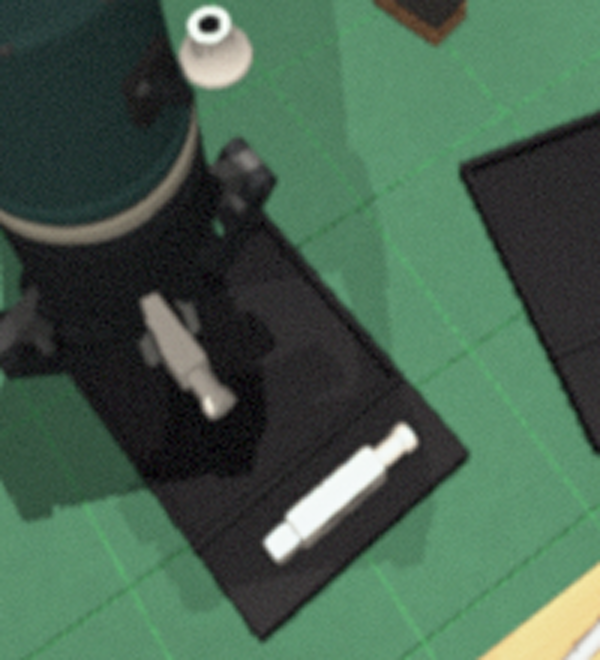

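The cannon is held over the well, aligned with the tray (crop 190,355), with the muzzle toward the ledge. I lower it.

```bash
python3 -m inch '[{"claw":0.0,"dx":0,"dy":-0.002,"dz":0.03,"spin":0},{"claw":0.0,"dx":0,"dy":-0.002,"dz":0.06,"spin":0},{"claw":0.0,"dx":0,"dy":-0.002,"dz":0.078,"spin":0},{"claw":0.0,"dx":0,"dy":-0.002,"dz":0.086,"spin":0},{"claw":0.0,"dx":0,"dy":-0.002,"dz":0.092,"spin":0},{"claw":0.0,"dx":0,"dy":-0.002,"dz":0.092,"spin":0},{"claw":0.0,"dx":0,"dy":-0.002,"dz":0.092,"spin":0}]' 40; python3 go.py .595 -.233 .011 5.2
```

```text
clock: 7.2
tool_pos: [0.5971, -0.2322, 0.0144]
orientation: [-180.0, 0.1, -174.7]
wrist_force: [0.1, -0.0, -0.5]
width: 0.153
gripper_force: 39.5
dx 0.0022 dy -0.0006 dz 0.0034 spin 0.0009 | z 0.0144 q1 -23 q6 -119 clk 7.2
```

```bash
python3 -m inch '[{"claw":0.035,"dx":0,"dy":0,"dz":0,"spin":0},{"claw":0.035,"dx":0,"dy":0,"dz":0,"spin":0},{"claw":0.035,"dx":0,"dy":0,"dz":0,"spin":0},{"claw":0.035,"dx":0,"dy":0,"dz":-0.03,"spin":0},{"claw":0.035,"dx":0,"dy":0,"dz":-0.08,"spin":0},{"claw":0.035,"dx":0,"dy":0,"dz":-0.10,"spin":0},{"claw":0.035,"dx":0,"dy":0,"dz":-0.10,"spin":0}]' 40; python3 go.py .4398 .2268 .105 20.3
```

```text
clock: 7.9
tool_pos: [0.5998, -0.2339, 0.119]
orientation: [-179.7, 0.5, -174.8]
wrist_force: [0.2, -0.1, 0.9]
width: 0.409
gripper_force: 0.0
dx 0.1175 dy 0.4734 dz 0.0140 spin -0.2633 | z 0.1190 q1 -24 q6 -119 clk 7.9
```

```bash
python3 -m inch '[{"claw":0.05,"dx":0.117,"dy":0.473,"dz":0.014,"spin":-0.263},{"claw":0.05,"dx":0.117,"dy":0.473,"dz":0.014,"spin":-0.263},{"claw":0.05,"dx":0.117,"dy":0.473,"dz":0.014,"spin":-0.263},{"claw":0.05,"dx":0.117,"dy":0.473,"dz":0.014,"spin":-0.263},{"claw":0.05,"dx":0.117,"dy":0.473,"dz":0.014,"spin":-0.263},{"claw":0.05,"dx":0.117,"dy":0.473,"dz":0.014,"spin":-0.263},{"claw":0.05,"dx":0.117,"dy":0.473,"dz":0.014,"spin":-0.263},{"claw":0.05,"dx":0.117,"dy":0.473,"dz":0.014,"spin":-0.263}]' 40; python3 go.py .4398 .2268 .105 20.3
```

```text
clock: 8.7
tool_pos: [0.4636, 0.1469, 0.1008]
orientation: [180.0, -0.1, -159.7]
wrist_force: [0.7, 1.2, 0.1]
width: 0.583
gripper_force: 0.0
dx -0.0054 dy 0.0832 dz -0.0042 spin -0.0007 | z 0.1008 q1 15 q6 -96 clk 8.7
```

```bash
python3 -m inch '[{"claw":0.05,"dx":-0.005,"dy":0.04,"dz":0,"spin":0},{"claw":0.05,"dx":-0.005,"dy":0.07,"dz":0,"spin":0},{"claw":0.05,"dx":-0.005,"dy":0.083,"dz":0,"spin":0},{"claw":0.05,"dx":-0.005,"dy":0.083,"dz":0,"spin":0},{"claw":0.05,"dx":-0.005,"dy":0.083,"dz":0,"spin":0},{"claw":0.05,"dx":-0.005,"dy":0.083,"dz":0,"spin":0}]' 40
python3 - <<'E'
from h import *
p=robot.snapshot("top")
E
python3 go.py .4398 .2268 .006 20.3
```

```text
clock: 9.3
tool_pos: [0.4415, 0.2238, 0.1015]
orientation: [-180.0, -0.0, -159.8]
wrist_force: [0.4, 0.7, 0.2]
width: 0.586
gripper_force: 0.0
dx 0.0007 dy 0.0034 dz 0.0956 spin -0.0018 | z 0.1016 q1 24 q6 -86 clk 9.3
```

```bash
python3 -m inch '[{"claw":0.05,"dx":0,"dy":0.003,"dz":0.04,"spin":0},{"claw":0.05,"dx":0,"dy":0.003,"dz":0.07,"spin":0},{"claw":0.05,"dx":0,"dy":0.003,"dz":0.085,"spin":0},{"claw":0.05,"dx":0,"dy":0.003,"dz":0.095,"spin":0},{"claw":0.05,"dx":0,"dy":0.003,"dz":0.095,"spin":0},{"claw":0.05,"dx":0,"dy":0.003,"dz":0.095,"spin":0}]' 40; python3 go.py .4398 .2268 .006 20.3;  python3 -m inch '[{"claw":0.0,"dx":0,"dy":0,"dz":0,"spin":0},{"claw":0.0,"dx":0,"dy":0,"dz":0,"spin":0},{"claw":0.0,"dx":0,"dy":0,"dz":0,"spin":0},{"claw":0.0,"dx":0,"dy":0,"dz":0,"spin":0},{"claw":0.0,"dx":0,"dy":0,"dz":0,"spin":0},{"claw":0.0,"dx":0,"dy":0,"dz":0,"spin":0},{"claw":0.0,"dx":0,"dy":0,"dz":0,"spin":0}]' 40; python3 -m inch '[{"claw":0.0,"dx":0,"dy":0,"dz":-0.03,"spin":0},{"claw":0.0,"dx":0,"dy":0,"dz":-0.07,"spin":0},{"claw":0.0,"dx":0,"dy":0,"dz":-0.10,"spin":0},{"claw":0.0,"dx":0,"dy":0,"dz":-0.10,"spin":0},{"claw":0.0,"dx":0,"dy":0,"dz":-0.10,"spin":0}]' 40;  python3 go.py .5905 -.1832 .105 5.2
```

```text
clock: 9.95
tool_pos: [0.441, 0.2277, 0.0073]
orientation: [180.0, 0.0, -159.8]
wrist_force: [0.5, 0.2, 0.1]
width: 0.586
gripper_force: 0.0
dx 0.0015 dy -0.0004 dz 0.0013 spin -0.0010 | z 0.0073 q1 24 q6 -86 clk 9.9
clock: 10.65
tool_pos: [0.4413, 0.2284, 0.008]
orientation: [180.0, 0.1, -159.7]
wrist_force: [-0.9, -0.6, 5.4]
width: 0.156
gripper_force: 40.7
clock: 11.15
tool_pos: [0.4405, 0.2282, 0.1074]
orientation: [180.0, 0.1, -159.7]
wrist_force: [0.3, -0.3, -0.4]
width: 0.15
gripper_force: 39.9
dx 0.0021 dy -0.4378 dz 0.0024 spin 0.2636 | z 0.1074 q1 25 q6 -86 clk 11.2
```

```bash
python3 -m inch '[{"claw":0.0,"dx":0,"dy":-0.02,"dz":0,"spin":0.03},{"claw":0.0,"dx":0,"dy":-0.05,"dz":0,"spin":0.07},{"claw":0.0,"dx":0,"dy":-0.09,"dz":0,"spin":0.11},{"claw":0.0,"dx":0,"dy":-0.13,"dz":0,"spin":0.15},{"claw":0.0,"dx":0,"dy":-0.17,"dz":0,"spin":0.19},{"claw":0.0,"dx":0,"dy":-0.21,"dz":0,"spin":0.22},{"claw":0.0,"dx":0,"dy":-0.24,"dz":0,"spin":0.25},{"claw":0.0,"dx":0,"dy":-0.26,"dz":0,"spin":0.264}]' 40;  python3 go.py .5905 -.1832 .105 5.2
```

```text
clock: 11.95
tool_pos: [0.5291, -0.018, 0.1043]
orientation: [180.0, -0.2, -175.0]
wrist_force: [-0.2, -0.3, -0.2]
width: 0.148
gripper_force: 39.9
dx -0.0467 dy -0.1700 dz -0.0007 spin -0.0031 | z 0.1043 q1 -5 q6 -100 clk 11.9
```

```bash
python3 -m inch '[{"claw":0.0,"dx":-0.01,"dy":-0.03,"dz":0,"spin":0},{"claw":0.0,"dx":-0.02,"dy":-0.07,"dz":0,"spin":0},{"claw":0.0,"dx":-0.03,"dy":-0.11,"dz":0,"spin":0},{"claw":0.0,"dx":-0.04,"dy":-0.145,"dz":0,"spin":0},{"claw":0.0,"dx":-0.047,"dy":-0.165,"dz":0,"spin":0},{"claw":0.0,"dx":-0.047,"dy":-0.170,"dz":0,"spin":0},{"claw":0.0,"dx":-0.047,"dy":-0.170,"dz":0,"spin":0},{"claw":0.0,"dx":-0.047,"dy":-0.170,"dz":0,"spin":0}]' 40;  python3 go.py .5905 -.1832 .0115 5.2
python3 - <<'E'
from h import *
save(robot.snapshot("top"),"c4.png",(340,90,500,290),3)
E
```

```text
clock: 12.75
tool_pos: [0.591, -0.1798, 0.1052]
orientation: [179.9, -0.2, -174.8]
wrist_force: [-0.1, 0.1, 0.4]
width: 0.152
gripper_force: 39.9
dx 0.0008 dy -0.0033 dz 0.0937 spin -0.0003 | z 0.1052 q1 -19 q6 -114 clk 12.8
```

View pics/c4.png

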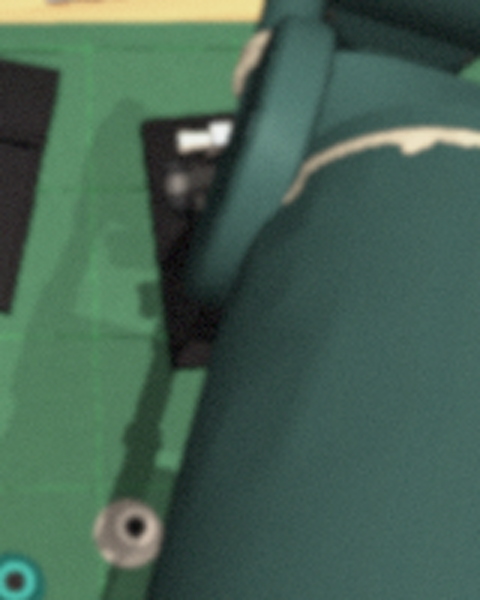

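The arm hides the well from above, but the pose reading is right. I apply the 3 mm correction and lower.

```bash
python3 -m inch '[{"claw":0.0,"dx":0,"dy":-0.003,"dz":0.03,"spin":0},{"claw":0.0,"dx":0,"dy":-0.003,"dz":0.06,"spin":0},{"claw":0.0,"dx":0,"dy":-0.003,"dz":0.078,"spin":0},{"claw":0.0,"dx":0,"dy":-0.003,"dz":0.086,"spin":0},{"claw":0.0,"dx":0,"dy":-0.003,"dz":0.093,"spin":0},{"claw":0.0,"dx":0,"dy":-0.003,"dz":0.094,"spin":0},{"claw":0.0,"dx":0,"dy":-0.003,"dz":0.094,"spin":0}]' 40; python3 go.py .5905 -.1832 .0115 5.2;python3 -m inch '[{"claw":0.035,"dx":0,"dy":0,"dz":0,"spin":0},{"claw":0.035,"dx":0,"dy":0,"dz":0,"spin":0},{"claw":0.035,"dx":0,"dy":0,"dz":0,"spin":0},{"claw":0.035,"dx":0,"dy":0,"dz":-0.03,"spin":0},{"claw":0.035,"dx":0,"dy":0,"dz":-0.07,"spin":0},{"claw":0.035,"dx":0,"dy":0,"dz":-0.09,"spin":0},{"claw":0.035,"dx":0,"dy":0,"dz":-0.09,"spin":0}]' 40; python3 go.py .4403 -.2347 .11 10
```

```text
clock: 13.5
tool_pos: [0.5935, -0.184, 0.0137]
orientation: [-180.0, 0.1, -174.8]
wrist_force: [-0.6, -0.4, 0.2]
width: 0.145
gripper_force: 39.9
dx 0.0029 dy 0.0011 dz 0.0022 spin -0.0002 | z 0.0137 q1 -20 q6 -115 clk 13.5
clock: 14.2
tool_pos: [0.5961, -0.1853, 0.1078]
orientation: [-179.8, 0.5, -174.8]
wrist_force: [0.2, -0.5, 0.4]
width: 0.415
gripper_force: 0.0
dx 0.1596 dy -0.0352 dz -0.0022 spin -0.0845 | z 0.1078 q1 -20 q6 -115 clk 14.2
```

```bash
python3 -m inch '[{"claw":0.055,"dx":0.04,"dy":-0.009,"dz":0,"spin":0},{"claw":0.055,"dx":0.08,"dy":-0.018,"dz":0,"spin":0},{"claw":0.055,"dx":0.12,"dy":-0.026,"dz":0,"spin":0},{"claw":0.055,"dx":0.15,"dy":-0.033,"dz":0,"spin":0},{"claw":0.055,"dx":0.160,"dy":-0.035,"dz":0,"spin":0},{"claw":0.055,"dx":0.160,"dy":-0.035,"dz":0,"spin":0},{"claw":0.055,"dx":0.160,"dy":-0.035,"dz":0,"spin":0},{"claw":0.055,"dx":0.160,"dy":-0.035,"dz":0,"spin":0}]' 40; python3 -c "
from h import *
robot.snapshot('top')"; python3 go.py .4403 -.2347 .018 5.2
```

```text
clock: 15.0
tool_pos: [0.438, -0.2333, 0.1029]
orientation: [-180.0, 0.1, -174.8]
wrist_force: [-0.2, -0.2, 0.2]
width: 0.643
gripper_force: 0.0
dx -0.0022 dy -0.0017 dz 0.0849 spin 0.0004 | z 0.1029 q1 -31 q6 -126 clk 15.1
```

```bash
python3 -m inch '[{"claw":0.055,"dx":-0.002,"dy":-0.001,"dz":0.03,"spin":0},{"claw":0.055,"dx":-0.002,"dy":-0.001,"dz":0.06,"spin":0},{"claw":0.055,"dx":-0.002,"dy":-0.001,"dz":0.078,"spin":0},{"claw":0.055,"dx":-0.002,"dy":-0.001,"dz":0.084,"spin":0},{"claw":0.055,"dx":-0.002,"dy":-0.001,"dz":0.084,"spin":0},{"claw":0.055,"dx":-0.002,"dy":-0.001,"dz":0.084,"spin":0}]' 40; python3 -c "
from h import *
save(robot.snapshot('scene'),'c5.png',(120,220,280,360),4)"; python3 go.py .4403 -.2347 .018 5.2
```

```text
clock: 15.65
tool_pos: [0.4399, -0.2345, 0.0196]
orientation: [-179.9, 0.1, -174.8]
wrist_force: [0.9, 0.1, 1.9]
width: 0.643
gripper_force: 0.0
dx -0.0003 dy -0.0001 dz 0.0020 spin -0.0002 | z 0.0200 q1 -31 q6 -126 clk 15.7
```

View pics/c5.png

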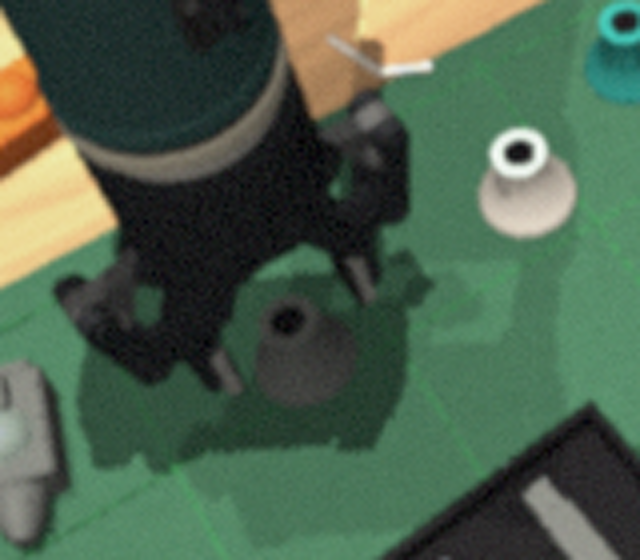

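The fingers straddle the grey bell's collar (crop 290,320), midway between the tips (228,375) and (365,285). I close and lift.

```bash
python3 -m inch '[{"claw":0.0,"dx":0,"dy":0,"dz":0.001,"spin":0},{"claw":0.0,"dx":0,"dy":0,"dz":0.001,"spin":0},{"claw":0.0,"dx":0,"dy":0,"dz":0.001,"spin":0},{"claw":0.0,"dx":0,"dy":0,"dz":0.001,"spin":0},{"claw":0.0,"dx":0,"dy":0,"dz":0.001,"spin":0},{"claw":0.0,"dx":0,"dy":0,"dz":0.001,"spin":0},{"claw":0.0,"dx":0,"dy":0,"dz":0.001,"spin":0}]' 40; python3 -m inch '[{"claw":0.0,"dx":0,"dy":0,"dz":-0.02,"spin":0},{"claw":0.0,"dx":0,"dy":0,"dz":-0.05,"spin":0},{"claw":0.0,"dx":0,"dy":0,"dz":-0.08,"spin":0},{"claw":0.0,"dx":0,"dy":0,"dz":-0.09,"spin":0},{"claw":0.0,"dx":0,"dy":0,"dz":-0.09,"spin":0}]' 40;  python3 go.py .6346 -.0224 .11 -12.7
```

```text
clock: 16.4
tool_pos: [0.4395, -0.2346, 0.0188]
orientation: [-179.9, 0.1, -174.8]
wrist_force: [-1.2, 0.1, 5.4]
width: 0.262
gripper_force: 39.4
clock: 16.9
tool_pos: [0.4399, -0.2349, 0.1094]
orientation: [-179.9, 0.2, -174.8]
wrist_force: [0.7, 0.8, -0.7]
width: 0.258
gripper_force: 39.2
dx -0.2130 dy 0.1941 dz -0.0006 spin 0.3118 | z 0.1094 q1 -31 q6 -126 clk 16.9
```

```bash
python3 -m inch '[{"claw":0.0,"dx":-0.02,"dy":0.018,"dz":0,"spin":0.04},{"claw":0.0,"dx":-0.05,"dy":0.045,"dz":0,"spin":0.09},{"claw":0.0,"dx":-0.085,"dy":0.077,"dz":0,"spin":0.14},{"claw":0.0,"dx":-0.12,"dy":0.11,"dz":0,"spin":0.2},{"claw":0.0,"dx":-0.155,"dy":0.14,"dz":0,"spin":0.25},{"claw":0.0,"dx":-0.185,"dy":0.17,"dz":0,"spin":0.29},{"claw":0.0,"dx":-0.205,"dy":0.187,"dz":0,"spin":0.312},{"claw":0.0,"dx":-0.213,"dy":0.194,"dz":0,"spin":0.312}]' 40;  python3 -m inch '[{"claw":0.0,"dx":0,"dy":0,"dz":0,"spin":0},{"claw":0.0,"dx":0,"dy":0,"dz":0,"spin":0}]' 40; python3 go.py .6346 -.0224 .0225 -12.7
python3 - <<'E'
from h import *
save(robot.snapshot("scene"),"c6.png",(300,190,470,410),3)
E
```

```text
clock: 17.7
tool_pos: [0.6334, -0.0194, 0.1051]
orientation: [-180.0, -0.2, 167.4]
wrist_force: [-0.3, -0.0, -1.5]
width: 0.257
gripper_force: 39.3
clock: 17.9
tool_pos: [0.6317, -0.0224, 0.1062]
orientation: [-179.9, -0.2, 167.3]
wrist_force: [-0.6, -0.1, -0.6]
width: 0.265
gripper_force: 39.3
dx -0.0028 dy 0.0006 dz 0.0837 spin 0.0001 | z 0.1062 q1 -4 q6 -82 clk 17.9
```

View pics/c6.png

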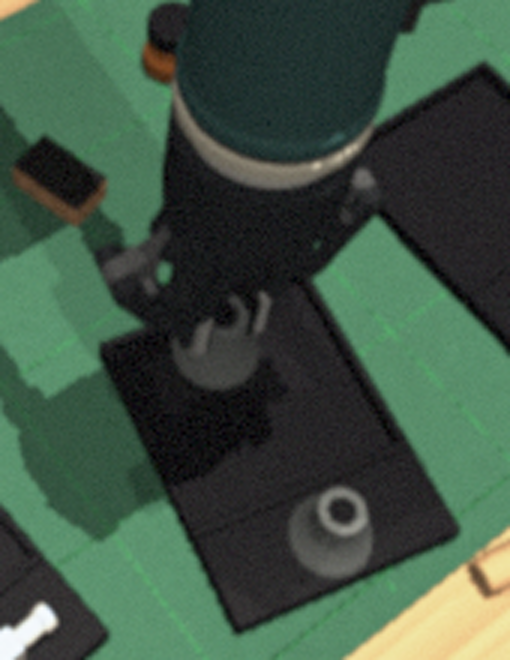

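The grey bell is held upright over the bells tray (crop 218,350). I lower, release and raise.

```bash
python3 -m inch '[{"claw":0.0,"dx":-0.002,"dy":0,"dz":0.03,"spin":0},{"claw":0.0,"dx":-0.002,"dy":0,"dz":0.055,"spin":0},{"claw":0.0,"dx":-0.002,"dy":0,"dz":0.07,"spin":0},{"claw":0.0,"dx":-0.002,"dy":0,"dz":0.078,"spin":0},{"claw":0.0,"dx":-0.002,"dy":0,"dz":0.084,"spin":0},{"claw":0.0,"dx":-0.002,"dy":0,"dz":0.084,"spin":0},{"claw":0.0,"dx":-0.002,"dy":0,"dz":0.084,"spin":0}]' 40; python3 go.py .6346 -.0224 .0225 -12.7;python3 -m inch '[{"claw":0.04,"dx":0,"dy":0,"dz":0,"spin":0},{"claw":0.04,"dx":0,"dy":0,"dz":0,"spin":0},{"claw":0.04,"dx":0,"dy":0,"dz":0,"spin":0},{"claw":0.04,"dx":0,"dy":0,"dz":-0.03,"spin":0},{"claw":0.04,"dx":0,"dy":0,"dz":-0.07,"spin":0},{"claw":0.04,"dx":0,"dy":0,"dz":-0.09,"spin":0},{"claw":0.04,"dx":0,"dy":0,"dz":-0.09,"spin":0}]' 40; python3 go.py .4242 -.1177 .11 -12.7
```

```text
clock: 18.65
tool_pos: [0.6361, -0.0223, 0.0248]
orientation: [180.0, 0.1, 167.3]
wrist_force: [1.1, 0.1, 0.1]
width: 0.262
gripper_force: 39.3
dx 0.0015 dy -0.0004 dz 0.0023 spin -0.0002 | z 0.0248 q1 -4 q6 -82 clk 18.6
clock: 19.35
tool_pos: [0.6387, -0.0224, 0.1188]
orientation: [179.9, 0.5, 167.3]
wrist_force: [0.1, -0.1, 0.9]
width: 0.466
gripper_force: 0.0
dx 0.1883 dy -0.1402 dz 0.0088 spin -0.0001 | z 0.1188 q1 -4 q6 -82 clk 19.4
```

```bash
python3 -m inch '[{"claw":0.05,"dx":0.04,"dy":-0.03,"dz":0.005,"spin":0},{"claw":0.05,"dx":0.08,"dy":-0.06,"dz":0.008,"spin":0},{"claw":0.05,"dx":0.12,"dy":-0.09,"dz":0.008,"spin":0},{"claw":0.05,"dx":0.155,"dy":-0.115,"dz":0.008,"spin":0},{"claw":0.05,"dx":0.18,"dy":-0.134,"dz":0.008,"spin":0},{"claw":0.05,"dx":0.188,"dy":-0.140,"dz":0.008,"spin":0},{"claw":0.05,"dx":0.188,"dy":-0.140,"dz":0.008,"spin":0},{"claw":0.05,"dx":0.188,"dy":-0.140,"dz":0.008,"spin":0}]' 40; python3 -m inch '[{"claw":0.05,"dx":0,"dy":0,"dz":0,"spin":0}]' 40; python3 go.py .4242 -.1177 .0185 -12.7
```

```text
clock: 20.15
tool_pos: [0.4222, -0.1173, 0.1059]
orientation: [180.0, 0.1, 167.3]
wrist_force: [-0.5, 0.2, -0.2]
width: 0.585
gripper_force: 0.0
clock: 20.25
tool_pos: [0.4226, -0.1172, 0.106]
orientation: [180.0, 0.1, 167.3]
wrist_force: [0.3, -0.7, -0.5]
width: 0.582
gripper_force: 0.0
dx -0.0017 dy -0.0002 dz 0.0875 spin 0.0006 | z 0.1060 q1 -19 q6 -96 clk 20.2
```

```bash
python3 -m inch '[{"claw":0.05,"dx":-0.001,"dy":0,"dz":0.03,"spin":0},{"claw":0.05,"dx":-0.001,"dy":0,"dz":0.06,"spin":0},{"claw":0.05,"dx":-0.001,"dy":0,"dz":0.08,"spin":0},{"claw":0.05,"dx":-0.001,"dy":0,"dz":0.088,"spin":0},{"claw":0.05,"dx":-0.001,"dy":0,"dz":0.088,"spin":0},{"claw":0.05,"dx":-0.001,"dy":0,"dz":0.088,"spin":0}]' 40; python3 go.py .4242 -.1177 .0185 -12.7; python3 -m inch '[{"claw":0.0,"dx":0,"dy":0,"dz":0,"spin":0},{"claw":0.0,"dx":0,"dy":0,"dz":0,"spin":0},{"claw":0.0,"dx":0,"dy":0,"dz":0,"spin":0},{"claw":0.0,"dx":0,"dy":0,"dz":0,"spin":0},{"claw":0.0,"dx":0,"dy":0,"dz":0,"spin":0},{"claw":0.0,"dx":0,"dy":0,"dz":0,"spin":0},{"claw":0.0,"dx":0,"dy":0,"dz":0,"spin":0}]' 40; python3 -m inch '[{"claw":0.0,"dx":0,"dy":0,"dz":-0.02,"spin":0},{"claw":0.0,"dx":0,"dy":0,"dz":-0.05,"spin":0},{"claw":0.0,"dx":0,"dy":0,"dz":-0.08,"spin":0},{"claw":0.0,"dx":0,"dy":0,"dz":-0.09,"spin":0},{"claw":0.0,"dx":0,"dy":0,"dz":-0.09,"spin":0}]' 40;  python3 go.py .6478 .0362 .11 -12.7
```

```text
clock: 20.85
tool_pos: [0.4233, -0.1177, 0.0184]
orientation: [-180.0, 0.1, 167.3]
wrist_force: [0.0, -0.5, 0.5]
width: 0.587
gripper_force: 0.0
dx -0.0009 dy 0.0002 dz -0.0001 spin 0.0004 | z 0.0184 q1 -19 q6 -96 clk 20.9
clock: 21.55
tool_pos: [0.4235, -0.118, 0.0192]
orientation: [-180.0, 0.2, 167.3]
wrist_force: [-1.3, 0.7, 6.3]
width: 0.264
gripper_force: 39.3
clock: 22.05
tool_pos: [0.4236, -0.1182, 0.1096]
orientation: [-180.0, 0.3, 167.3]
wrist_force: [0.8, 0.1, -1.0]
width: 0.262
gripper_force: 39.2
dx -0.1848 dy 0.1999 dz -0.0004 spin -0.0002 | z 0.1096 q1 -19 q6 -96 clk 22.1
```

```bash
python3 -m inch '[{"claw":0.0,"dx":-0.02,"dy":0.022,"dz":0,"spin":0},{"claw":0.0,"dx":-0.05,"dy":0.054,"dz":0,"spin":0},{"claw":0.0,"dx":-0.08,"dy":0.087,"dz":0,"spin":0},{"claw":0.0,"dx":-0.11,"dy":0.12,"dz":0,"spin":0},{"claw":0.0,"dx":-0.14,"dy":0.152,"dz":0,"spin":0},{"claw":0.0,"dx":-0.165,"dy":0.179,"dz":0,"spin":0},{"claw":0.0,"dx":-0.18,"dy":0.195,"dz":0,"spin":0},{"claw":0.0,"dx":-0.185,"dy":0.2,"dz":0,"spin":0}]' 40;  python3 -m inch '[{"claw":0.0,"dx":0,"dy":0,"dz":0,"spin":0},{"claw":0.0,"dx":0,"dy":0,"dz":0,"spin":0}]' 40; python3 go.py .6478 .0362 .0235 -12.7
```

```text
clock: 22.85
tool_pos: [0.6469, 0.0383, 0.1051]
orientation: [-180.0, -0.1, 167.4]
wrist_force: [-0.2, -0.4, -0.5]
width: 0.263
gripper_force: 39.3
clock: 23.05
tool_pos: [0.6447, 0.0362, 0.1062]
orientation: [-179.9, -0.2, 167.3]
wrist_force: [-0.2, 0.3, -0.4]
width: 0.257
gripper_force: 39.3
dx -0.0030 dy 0.0007 dz 0.0827 spin -0.0004 | z 0.1062 q1 1 q6 -76 clk 23.1
```

```bash
python3 -m inch '[{"claw":0.0,"dx":-0.001,"dy":0.001,"dz":0.03,"spin":0},{"claw":0.0,"dx":-0.001,"dy":0.001,"dz":0.055,"spin":0},{"claw":0.0,"dx":-0.001,"dy":0.001,"dz":0.07,"spin":0},{"claw":0.0,"dx":-0.001,"dy":0.001,"dz":0.078,"spin":0},{"claw":0.0,"dx":-0.001,"dy":0.001,"dz":0.084,"spin":0},{"claw":0.0,"dx":-0.001,"dy":0.001,"dz":0.084,"spin":0},{"claw":0.0,"dx":-0.001,"dy":0.001,"dz":0.084,"spin":0}]' 40; python3 go.py .6478 .0362 .0235 -12.7;python3 -m inch '[{"claw":0.036,"dx":0,"dy":0,"dz":0,"spin":0},{"claw":0.036,"dx":0,"dy":0,"dz":0,"spin":0},{"claw":0.036,"dx":0,"dy":0,"dz":0,"spin":0},{"claw":0.036,"dx":0,"dy":0,"dz":-0.03,"spin":0},{"claw":0.036,"dx":0,"dy":0,"dz":-0.07,"spin":0},{"claw":0.036,"dx":0,"dy":0,"dz":-0.09,"spin":0},{"claw":0.036,"dx":0,"dy":0,"dz":-0.09,"spin":0}]' 40; python3 go.py .411 -.3488 .11 -14.1
```

```text
clock: 23.75
tool_pos: [0.6486, 0.0374, 0.0248]
orientation: [180.0, 0.1, 167.3]
wrist_force: [0.3, -1.1, 0.0]
width: 0.264
gripper_force: 39.4
dx 0.0005 dy -0.0014 dz 0.0013 spin -0.0003 | z 0.0248 q1 1 q6 -76 clk 23.8
clock: 24.45
tool_pos: [0.6512, 0.0377, 0.1188]
orientation: [179.9, 0.5, 167.3]
wrist_force: [0.6, 0.4, 1.2]
width: 0.42
gripper_force: 0.0
dx 0.1493 dy -0.4298 dz 0.0088 spin 0.0243 | z 0.1188 q1 1 q6 -76 clk 24.4
```

```bash
python3 -m inch '[{"claw":0.07,"dx":0.15,"dy":-0.430,"dz":0.008,"spin":0.024},{"claw":0.07,"dx":0.15,"dy":-0.430,"dz":0.008,"spin":0.024},{"claw":0.07,"dx":0.15,"dy":-0.430,"dz":0.008,"spin":0.024},{"claw":0.07,"dx":0.15,"dy":-0.430,"dz":0.008,"spin":0.024},{"claw":0.07,"dx":0.15,"dy":-0.430,"dz":0.008,"spin":0.024},{"claw":0.07,"dx":0.15,"dy":-0.430,"dz":0.008,"spin":0.024},{"claw":0.07,"dx":0.15,"dy":-0.430,"dz":0.008,"spin":0.024},{"claw":0.07,"dx":0.15,"dy":-0.430,"dz":0.008,"spin":0.024}]' 40; python3 go.py .411 -.3488 .11 -14.1
```

```text
clock: 25.25
tool_pos: [0.4341, -0.3027, 0.1055]
orientation: [180.0, -0.1, 165.9]
wrist_force: [0.1, 0.0, -0.6]
width: 0.822
gripper_force: 0.0
dx 0.0112 dy -0.0504 dz -0.0045 spin 0.0005 | z 0.1055 q1 -38 q6 -114 clk 25.2
```

```bash
python3 -m inch '[{"claw":0.07,"dx":0.011,"dy":-0.03,"dz":0,"spin":0},{"claw":0.07,"dx":0.011,"dy":-0.05,"dz":0,"spin":0},{"claw":0.07,"dx":0.011,"dy":-0.05,"dz":0,"spin":0},{"claw":0.07,"dx":0.011,"dy":-0.05,"dz":0,"spin":0},{"claw":0.07,"dx":0.011,"dy":-0.05,"dz":0,"spin":0}]' 40; python3 - <<'E'
from fit import *
S=robot.snapshot("scene")
m=near(S,"pod",[.411,-.349,.015],20)
if m is not None: print(fit([S],[m],"pod",[.411,-.3488,-.245,-.002],(0,1,2)))
save(S,"c7.png",(70,220,230,370),4)
E
python3 go.py .411 -.3488 .007 -14.1
```

```text
clock: 25.75
tool_pos: [0.4132, -0.3464, 0.1059]
orientation: [179.9, -0.1, 166.0]
wrist_force: [0.2, -0.1, 0.6]
width: 0.822
gripper_force: 0.0
(array([ 0.41199401, -0.3488029 , -0.26267568, -0.002     ]), np.float64(0.06795323030208864))
dx 0.0020 dy -0.0030 dz 0.0993 spin 0.0019 | z 0.1063 q1 -43 q6 -119 clk 25.9
```

View pics/c7.png

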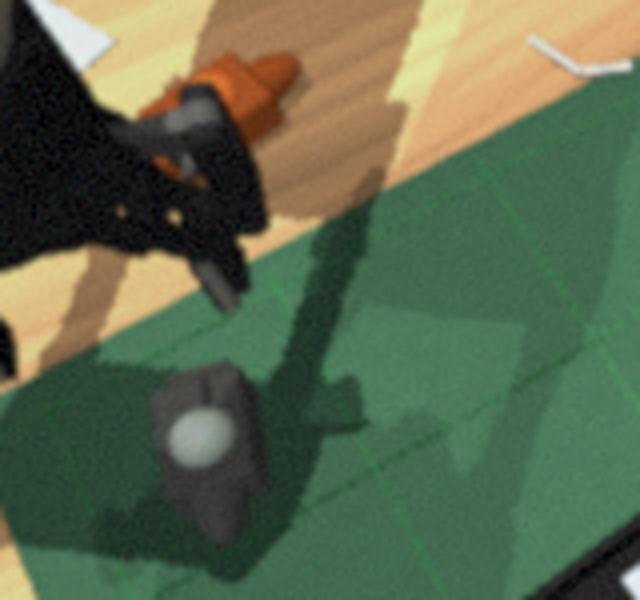

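The grey pod is undisturbed (crop 210,445), and the fit agrees with the earlier one to 1 mm. I descend and grip.

```bash
python3 -m inch '[{"claw":0.07,"dx":0.001,"dy":-0.003,"dz":0.03,"spin":0},{"claw":0.07,"dx":0.001,"dy":-0.003,"dz":0.06,"spin":0},{"claw":0.07,"dx":0.001,"dy":-0.003,"dz":0.085,"spin":0},{"claw":0.07,"dx":0.001,"dy":-0.003,"dz":0.098,"spin":0},{"claw":0.07,"dx":0.001,"dy":-0.003,"dz":0.098,"spin":0},{"claw":0.07,"dx":0.001,"dy":-0.003,"dz":0.098,"spin":0}]' 40; python3 go.py .411 -.3488 .007 -14.1; python3 -m inch '[{"claw":0.0,"dx":0,"dy":0,"dz":0,"spin":0},{"claw":0.0,"dx":0,"dy":0,"dz":0,"spin":0},{"claw":0.0,"dx":0,"dy":0,"dz":0,"spin":0},{"claw":0.0,"dx":0,"dy":0,"dz":0,"spin":0},{"claw":0.0,"dx":0,"dy":0,"dz":0,"spin":0},{"claw":0.0,"dx":0,"dy":0,"dz":0,"spin":0},{"claw":0.0,"dx":0,"dy":0,"dz":0,"spin":0}]' 40; python3 -m inch '[{"claw":0.0,"dx":0,"dy":0,"dz":-0.02,"spin":0},{"claw":0.0,"dx":0,"dy":0,"dz":-0.05,"spin":0},{"claw":0.0,"dx":0,"dy":0,"dz":-0.08,"spin":0},{"claw":0.0,"dx":0,"dy":0,"dz":-0.12,"spin":0},{"claw":0.0,"dx":0,"dy":0,"dz":-0.12,"spin":0}]' 40;  python3 go.py .6008 .2135 .125 -1.0
```

```text
clock: 26.45
tool_pos: [0.4123, -0.3503, 0.0093]
orientation: [-180.0, 0.0, 166.0]
wrist_force: [-0.2, 0.1, 0.3]
width: 0.818
gripper_force: 0.0
dx 0.0016 dy 0.0012 dz 0.0023 spin 0.0011 | z 0.0093 q1 -43 q6 -119 clk 26.4
clock: 27.15
tool_pos: [0.4127, -0.3513, 0.0104]
orientation: [-179.9, 0.2, 165.9]
wrist_force: [0.2, -0.0, 6.1]
width: 0.406
gripper_force: 42.0
clock: 27.65
tool_pos: [0.415, -0.3535, 0.1353]
orientation: [-179.7, 0.6, 165.9]
wrist_force: [1.1, -0.4, 0.5]
width: 0.411
gripper_force: 41.2
dx -0.0422 dy 0.5952 dz 0.0103 spin -0.2284 | z 0.1353 q1 -43 q6 -119 clk 27.6
```

```bash
python3 -m inch '[{"claw":0.0,"dx":0,"dy":0.02,"dz":0,"spin":-0.03},{"claw":0.0,"dx":-0.005,"dy":0.06,"dz":0,"spin":-0.06},{"claw":0.0,"dx":-0.01,"dy":0.10,"dz":0,"spin":-0.09},{"claw":0.0,"dx":-0.01,"dy":0.14,"dz":0,"spin":-0.12},{"claw":0.0,"dx":-0.015,"dy":0.18,"dz":0,"spin":-0.15},{"claw":0.0,"dx":-0.02,"dy":0.22,"dz":0,"spin":-0.18},{"claw":0.0,"dx":-0.02,"dy":0.26,"dz":0,"spin":-0.21},{"claw":0.0,"dx":-0.02,"dy":0.29,"dz":0,"spin":-0.228}]' 60;  python3 go.py .6008 .2135 .115 -1.0
```

```text
clock: 28.45
tool_pos: [0.5013, -0.0717, 0.1281]
orientation: [180.0, -0.0, 179.1]
wrist_force: [0.5, 0.9, -0.6]
width: 0.4
gripper_force: 65.7
dx -0.0949 dy 0.2867 dz 0.0131 spin 0.0015 | z 0.1281 q1 -11 q6 -100 clk 28.4
```

```bash
python3 -m inch '[{"claw":0.0,"dx":-0.012,"dy":0.035,"dz":0,"spin":0},{"claw":0.0,"dx":-0.026,"dy":0.08,"dz":0,"spin":0},{"claw":0.0,"dx":-0.042,"dy":0.125,"dz":0,"spin":0},{"claw":0.0,"dx":-0.056,"dy":0.17,"dz":0,"spin":0},{"claw":0.0,"dx":-0.07,"dy":0.21,"dz":0,"spin":0},{"claw":0.0,"dx":-0.083,"dy":0.25,"dz":0,"spin":0},{"claw":0.0,"dx":-0.093,"dy":0.28,"dz":0,"spin":0},{"claw":0.0,"dx":-0.095,"dy":0.287,"dz":0,"spin":0}]' 60; python3 -m inch '[{"claw":0.0,"dx":0,"dy":0,"dz":0,"spin":0},{"claw":0.0,"dx":0,"dy":0,"dz":0,"spin":0}]' 60; python3 go.py .6008 .2135 .015 -1.0
python3 - <<'E'
from h import *
save(robot.snapshot("scene"),"c8.png",(370,120,550,330),3)
E
```

```text
clock: 29.25
tool_pos: [0.6021, 0.2146, 0.128]
orientation: [180.0, 0.0, 179.1]
wrist_force: [-0.0, -0.1, -0.3]
width: 0.403
gripper_force: 65.7
clock: 29.45
tool_pos: [0.6008, 0.2103, 0.1279]
orientation: [-179.9, -0.1, 179.0]
wrist_force: [-0.6, 0.3, -0.5]
width: 0.401
gripper_force: 65.7
dx 0.0001 dy 0.0032 dz 0.1129 spin -0.0005 | z 0.1279 q1 17 q6 -72 clk 29.4
```

View pics/c8.png

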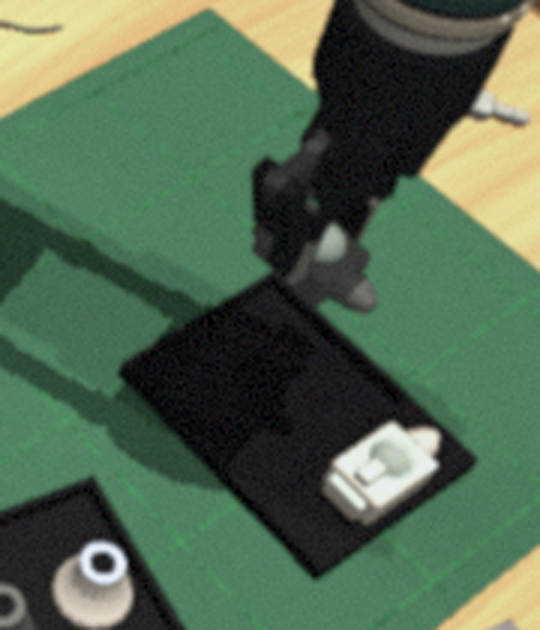

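The pod is held upright with its nose toward the ledge (crop 340,270). I lower and release.

```bash
python3 -m inch '[{"claw":0.0,"dx":0,"dy":0.002,"dz":0.03,"spin":0},{"claw":0.0,"dx":0,"dy":0.002,"dz":0.07,"spin":0},{"claw":0.0,"dx":0,"dy":0.002,"dz":0.095,"spin":0},{"claw":0.0,"dx":0,"dy":0.002,"dz":0.105,"spin":0},{"claw":0.0,"dx":0,"dy":0.002,"dz":0.113,"spin":0},{"claw":0.0,"dx":0,"dy":0.002,"dz":0.113,"spin":0},{"claw":0.0,"dx":0,"dy":0.002,"dz":0.113,"spin":0}]' 60; python3 go.py .6008 .2135 .015 -1.0;python3 -m inch '[{"claw":0.055,"dx":0,"dy":0,"dz":0,"spin":0},{"claw":0.055,"dx":0,"dy":0,"dz":0,"spin":0},{"claw":0.055,"dx":0,"dy":0,"dz":0,"spin":0},{"claw":0.055,"dx":0,"dy":0,"dz":0,"spin":0},{"claw":0.055,"dx":0,"dy":0,"dz":-0.03,"spin":0},{"claw":0.055,"dx":0,"dy":0,"dz":-0.07,"spin":0},{"claw":0.055,"dx":0,"dy":0,"dz":-0.11,"spin":0},{"claw":0.055,"dx":0,"dy":0,"dz":-0.13,"spin":0}]' 40; python3 go.py .35 .45 .2
```

```text
clock: 30.2
tool_pos: [0.603, 0.2134, 0.0174]
orientation: [180.0, 0.1, 179.0]
wrist_force: [-0.5, 0.5, -1.1]
width: 0.399
gripper_force: 65.7
dx 0.0022 dy 0.0000 dz 0.0024 spin -0.0008 | z 0.0174 q1 17 q6 -72 clk 30.2
clock: 31.0
tool_pos: [0.6038, 0.2141, 0.1503]
orientation: [179.9, 0.3, 179.0]
wrist_force: [1.4, 0.4, 0.7]
width: 0.644
gripper_force: 0.0
dx 0.2579 dy 0.2314 dz -0.0497 spin 0.0000 | z 0.1503 q1 17 q6 -72 clk 31.0
```

```bash
python3 -m inch '[{"claw":0.055,"dx":0.25,"dy":0.25,"dz":-0.05,"spin":0},{"claw":0.055,"dx":0.25,"dy":0.25,"dz":-0.05,"spin":0},{"claw":0.055,"dx":0.25,"dy":0.25,"dz":-0.05,"spin":0},{"claw":0.055,"dx":0.25,"dy":0.25,"dz":-0.05,"spin":0},{"claw":0.055,"dx":0.25,"dy":0.25,"dz":-0.05,"spin":0},{"claw":0.055,"dx":0.25,"dy":0.25,"dz":-0.05,"spin":0},{"claw":0.055,"dx":0.25,"dy":0.25,"dz":-0.05,"spin":0},{"claw":0.055,"dx":0.25,"dy":0.25,"dz":-0.05,"spin":0}]' 40
python3 - <<'E'
from fit import *
S=robot.snapshot("scene");T=robot.snapshot("top")
save(T,"t9.png",(120,80,520,300),2); save(S,"s9.png",(180,130,540,470),1.75)
for th,mo,xy,y in (("bell_a","bell",(.648,.037),0),("bell_b","bell",(.635,-.022),0),("cannon_a","cannon",(.593,-.184),.09),("cannon_b","cannon",(.597,-.233),.09),("pod","pod",(.603,.213),-.02),("paint_jar","jar",(.428,.117),0),("sanding_block","block",(.466,.002),.25)):
    pm=[(p,near(p,th,[*xy,.02],10)) for p in (S,T)]; pm=[a for a in pm if a[1] is not None]
    if not pm: print(th,"none");continue
    fr=[i for i in ((0,1,3) if mo in("bell","jar") else (0,1,2,3)) if i!=3 or len(pm)>1]
    q,f=fit(*zip(*pm),mo,[*xy,y,0],fr); print(th,len(pm),q.round(4),round(f,3))
E
```

```text
clock: 31.8
tool_pos: [0.3527, 0.4717, 0.1972]
orientation: [179.8, -0.0, 179.3]
wrist_force: [0.4, 0.2, 0.4]
width: 0.643
gripper_force: 0.0
bell_a 2 [6.495e-01 3.880e-02 0.000e+00 2.000e-04] 0.059
bell_b 2 [ 0.6378 -0.0222  0.      0.0018] 0.043
cannon_a 2 [ 5.905e-01 -1.844e-01  9.340e-02  1.000e-04] 0.062
cannon_b 2 [ 5.986e-01 -2.325e-01  9.020e-02  5.000e-04] 0.122
pod 2 [ 6.018e-01  2.151e-01 -1.560e-02  3.000e-04] 0.075
paint_jar 2 [ 0.4284  0.1176  0.     -0.0034] 0.102
sanding_block 2 [ 0.4652  0.0025  0.2591 -0.0048] 0.086
```

View pics/t9.png

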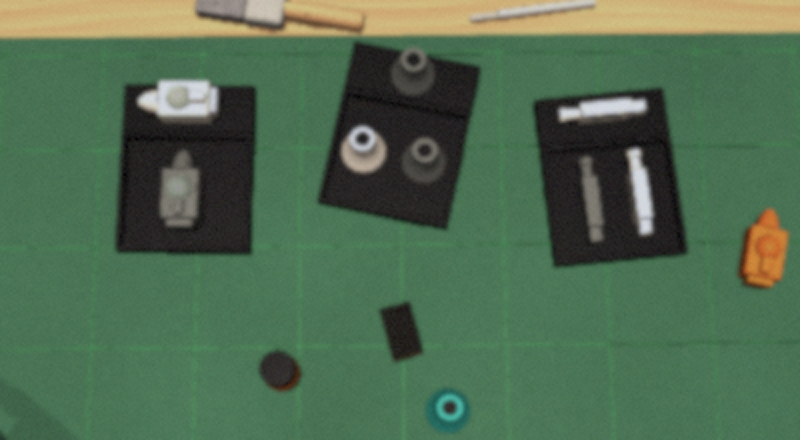

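View pics/s9.png

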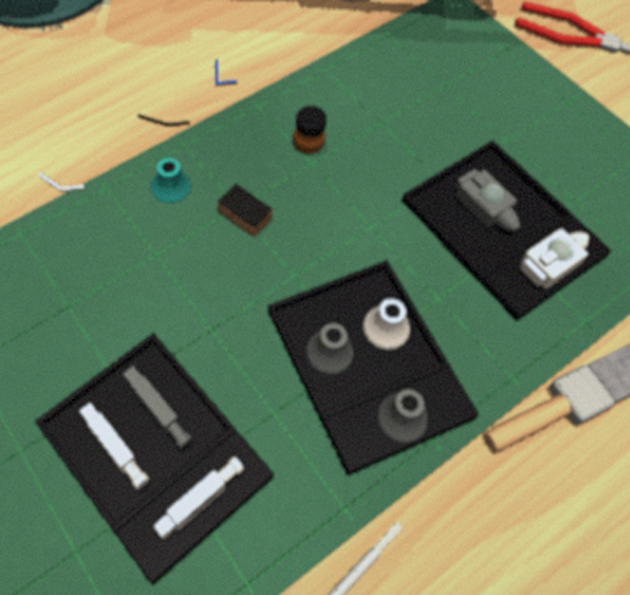

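Both pictures show every part flat inside its matching well: the pod at top crop (178,190), the bells at (363,150) and (424,160), and the cannons at (592,200) and (640,192). The jar and the block fit their starting poses to about 1 mm.

```bash
python3 -c "
from bench import robot
print(robot.hand_in())"
```

```text
the job is handed in; nothing more can be done
None
```

All five parts lie flat in their matching trays, the paint jar and sanding block are where they stood (within about 1 mm), and the job was handed in at about 32 s of the allowed 106 s.

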